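# Shut the shape sorter and press its latches in order

## Robot

A 6-joint arm with a two-finger parallel gripper is mounted at the origin on the work surface. World frame = base frame: x ahead of the robot, y to its left, z up, the work surface at z = 0. Lengths are in m, angles in rad, forces in N, time in s.
With the tool pointing down it reaches from about 0.35 to 0.775 m from the base axis. Payload 7.3 kg.
Tool frame: the origin (TCP) lies between the finger pads; the fingertips stand 14 mm ahead of it and the grasp point (between the pads) lies 5 mm behind it; z points along the fingers, y is the line along which they close (so a half turn about z gives the same grasp; the last joint's range is limited). The gripper opens to 92 mm and grips with 3 to 60 N. Pads are 19 mm wide; open, the fingers measure 130 mm over their backs; the gripper's body (75 mm by 190 mm) begins 47 mm behind the grasp point.
Start: joints at [-1.453, 0.342, 1.524, -0, 1.275, -0.146], TCP at [0.137, -0.507, 0.241] pointing down, gripper open.
Joint ranges: [-2.53, 2.53], [-0.77, 2.02], [0.04, 2.7], [-1, 4.14], [0.28, 2.66], [-3.11, 3.11]. Speed limits (rad/s): [2.57, 2.57, 3.14, 3.14, 3.14, 3.14].

## Interface

Orientations are given as [roll, pitch, yaw] about the fixed x, y, z axes, in that order (R = Rz(yaw) Ry(pitch) Rx(roll)).
In Python, from cell import robot, eyes gives the robot as it stands. The module is installed in compiled form; this text tells all that it offers.
- The arm moves only by the shell command python3 -m handwheel 'ROWS' [FORCE]. ROWS is JSON, one flat list of numbers, 5 for each row, row after row: the shift along the world's x, y, z in mm, then the turn about the world's z in rad, then the opening, from 0 (shut) to 1 (fully open). In form: [x, y, z, spin, jaw, x, y, z, spin, jaw, ...]. A call has 1 to 8 rows; each row shifts and turns the commanded pose from where the row before left it; what a row does not reach is not made up. A row lasts 1/10 s, in which the tool goes at most 50 mm and 8.59 degrees, less where a joint would pass 70% of its speed; a pose out of reach is approached as far as the arm can. A call with a gripper value outside its range is refused whole. The fingers move at their own pace and stop on an object; FORCE is the grip in N (left out, the last holds). Time passes only in rows, so rows that do not move let the fingers close. It gives the time, the measured TCP pose, the force, the opening and the grip force at its end, in the units of the state.
- robot.observe(): the state, without advancing time (a new reading comes with each control period).
- eyes.read_camera(name): name is "side" or "top" or "wrist"; returns (picture, depth): 480x640x3 uint8, blue, green, red; 480x640 float32, m along the optical axis (not along the pixel's ray), 0 where there is no reading.
- eyes.calibration(name): a dict with "fx", "fy", "cx", "cy" (pixels), "dist_coeffs" ([k1, k2, p1, p2, k3] as OpenCV has them; the pictures are not rectified), "world_to_cam" (4x4, takes a point from world to camera coordinates). Camera axes: x right, y down, z forward; pixel columns grow to the right and rows downward; lengths in m; the calibration is good to about 2 mm. A picture is of the moment at which its call begins: read the wrist's pose just before it. calibration takes no time and is no camera call; for the wrist camera it gives the pose at the moment of the call.
- robot.hand_in(): hands the job in; it is judged then, once.
The state is a dict: "time": time; "qpos": joint angles; "qvel": joint speeds; "joint_efforts": joint torques, N m; "tool_pos": TCP position; "tool_rot": TCP orientation; "contact_force": force on the tool from outside, world axes, zero at the start; "torque": the same for the moment, N m; "opening": finger opening in m; "grip_force": force on a finger pad.
Only numpy, scipy, OpenCV 4.12 (cv2) and the standard library are available. Lean on these libraries where they do the work, as an engineer would, in place of code of your own. Each camera call takes 0.05 s, during which the arm holds its last target. There are 200 camera calls.

## Task

Close up the toy shape sorter: push its sliding door fully shut by the raised ridge, so that the hatch is covered, and then press its three wooden latch keys all the way down, one after the other: first the round one, then the square one, then the triangular one. Only push and press, do not pull the keys up: the door must be shut before the first key goes down, each key must be fully down before the next is pressed, and at the end the door is still shut and all three keys are still down. Leave the toys around the sorter where they are.

Things in the scene. Friction and masses are not known exactly. Their poses are not given: they have to be found in the camera images.
- sorter: Shape sorter, a blue plastic box with a white deck, 170 (own x) x 260 (own y) x 100 mm high, fixed to the bench. Origin: centre of its underside; own -x is its front, roughly towards the robot. Three keys stand in a row on the front half of the deck, at own x -47 and own y -75, 0, +75 mm, in varying order; the door runs on the rear half over a hatch 56 x 100 mm at own y -100 to 0 mm
- door (a joint): sliding door's opening: 0 = fully shut (hatch covered, against its stop), up to 0.075 m open; it opens towards the sorter's own +y, so it is shut by pushing towards own -y. It starts partly open, slides with about 1.5 N and stays where it is left
- door_ridge (a point): top centre of the door's ridge, 131 mm above the bench. The door is a wooden panel 70 (own x) x 120 (own y) mm, its top 7 mm above the deck, between blue rails 9 mm high; the ridge across its middle is 50 mm long (own x), 12 mm thick (own y) and stands 24 mm above the panel. Axes as the sorter's
- round_top (a point): round latch key, a disc 36 mm across; natural wood, in a grey bezel 54 mm square and 3 mm high on the sorter's white deck. At first its top stands 16 to 18 mm above the deck (about 117 mm above the bench); fully down 5 mm above the deck (2 mm above the bezel). Point: centre of its top face, moving with it
- round_key (a joint): round latch key's travel: 0 with its top 18 mm above the deck, growing as it is pressed down to 0.013 m, the bottom stop. Yields to a steady 3 to 4 N and stays wherever it is left; negative if pulled up (to -0.008)
- square_top (a point): square latch key, 34 x 34 mm; natural wood, in a grey bezel 54 mm square and 3 mm high on the sorter's white deck. At first its top stands 16 to 18 mm above the deck (about 117 mm above the bench); fully down 5 mm above the deck (2 mm above the bezel). Point: centre of its top face, moving with it
- square_key (a joint): square latch key's travel: 0 with its top 18 mm above the deck, growing as it is pressed down to 0.013 m, the bottom stop. Yields to a steady 3 to 4 N and stays wherever it is left; negative if pulled up (to -0.008)
- triangle_top (a point): triangular latch key, an even triangle with sides of 42 mm; natural wood, in a grey bezel 54 mm square and 3 mm high on the sorter's white deck. At first its top stands 16 to 18 mm above the deck (about 117 mm above the bench); fully down 5 mm above the deck (2 mm above the bezel). Point: centre of its top face, moving with it
- triangle_key (a joint): triangular latch key's travel: 0 with its top 18 mm above the deck, growing as it is pressed down to 0.013 m, the bottom stop. Yields to a steady 3 to 4 N and stays wherever it is left; negative if pulled up (to -0.008)
- cone: loose orange plastic cone, 64 mm across, 85 mm high, standing; a bystander beside or behind the sorter. Origin: centre of its underside
- pyramid: loose purple four-sided pyramid block, 59 mm square, 60 mm high, standing; a bystander beside or behind the sorter. Origin: centre of its underside
- top: loose steel spinning top, 64 mm across, 62 mm high, standing on its flat foot; a bystander beside or behind the sorter. Origin: centre of its foot
- rattle: loose wooden rattle, 110 mm long along its own x, 38 mm thick, lying behind the sorter; a bystander. Origin: under its middle, at bench height

How it is judged:
On the way, in this order (a step that is already met when the one before it is completed fails the run):
1. the sliding door is fully shut (value of joint door below 0.004 m), for 0.1 s.
2. the round key is fully down (value of joint round_key above 0.0105 m), for 0.1 s.
3. the square key is fully down (value of joint square_key above 0.0105 m), for 0.1 s.
4. the triangle key is fully down (value of joint triangle_key above 0.0105 m), for 0.1 s.
At the end, for the whole second after the job is handed in: The door is shut to within 4 mm and all three keys are down to within 2.5 mm of their bottom stops (value of joint door below 0.004 m and value of joint each of round_key, square_key, triangle_key above 0.0105 m); the robot touches nothing.
It fails at once if the round key goes down (over 5 mm) while the door is not shut (open over 4 mm) (value of joint round_key above 0.005 m and value of joint door above 0.004 m).
It fails at once if the square key goes down (over 5 mm) before the round one is fully down (value of joint square_key above 0.005 m and value of joint round_key below 0.0105 m).
It fails at once if the triangular key goes down (over 5 mm) before the square one is fully down (value of joint triangle_key above 0.005 m and value of joint square_key below 0.0105 m).
It fails at once if a key is pulled up (over 4 mm) (value of joint any of round_key, square_key, triangle_key below -0.004 m).
It fails at once if a toy beside the sorter is moved over 30 mm or lifted over 15 mm (distance of any of cone, pyramid, top, rattle from where it was at the start of the episode above 0.03 m or height (world z) of any of cone, pyramid, top, rattle above 0.015 m).
It also fails if it takes over 45 s, if anything falls off the work surface, if the arm or the gripper's body presses on something with over 40 N, if the wrist force passes 120 N, or if a joint passes its speed limit or range.

## Working session

There is one attempt and no reset: what is moved stays moved. The work goes in short steps, Python scripts to look and compute and a shell command to move; the robot and the scene stay as the last step left them, time stands still between calls to the robot, and variables do not carry over. Pictures are saved under pics/ and viewed, at most 10 in all, crops included, and the job is handed in when it is done.

```bash
mkdir -p pics; python3 - <<'E'
from cell import robot, eyes
import cv2, numpy as np
s=robot.observe(); print(s['time'],s['tool_pos'],s['tool_rot'],s['opening'])
for n in ('top','side'):
    im,d=eyes.read_camera(n); cv2.imwrite(f'pics/{n}1.png',im); np.save(f'pics/{n}1.npy',d)
    c=eyes.calibration(n); print(n,c['fx'],c['fy'],c['cx'],c['cy'],c['dist_coeffs']); print(np.round(c['world_to_cam'],3))
E
```

```text
0.0 [ 0.13686111 -0.50644039  0.24002269] [-3.14000345e+00 -1.76678811e-04  2.63861851e-01] 0.0915897966893191
top 516.786025194067 516.786025194067 322.1475396690754 239.0339683341699 [-0.1528898  0.         0.         0.         0.       ]
[[ 0.008 -1.    -0.019  0.066]
 [-0.993 -0.005 -0.119  0.629]
 [ 0.119  0.02  -0.993  0.924]
 [ 0.     0.     0.     1.   ]]
side 592.1103723178192 592.1103723178192 314.57679112240703 249.5601027493046 [0.01407757 0.         0.         0.         0.        ]
[[ 0.903 -0.429  0.009 -0.538]
 [-0.229 -0.499 -0.836  0.262]
 [ 0.363  0.753 -0.549  0.707]
 [ 0.     0.     0.     1.   ]]
```

View pics/top1.png

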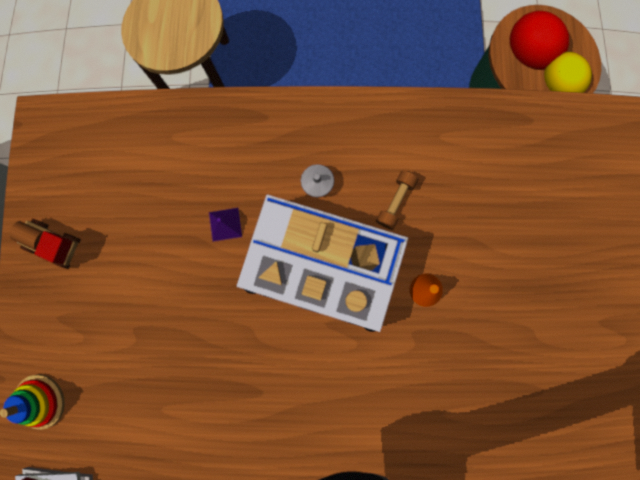

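View pics/side1.png

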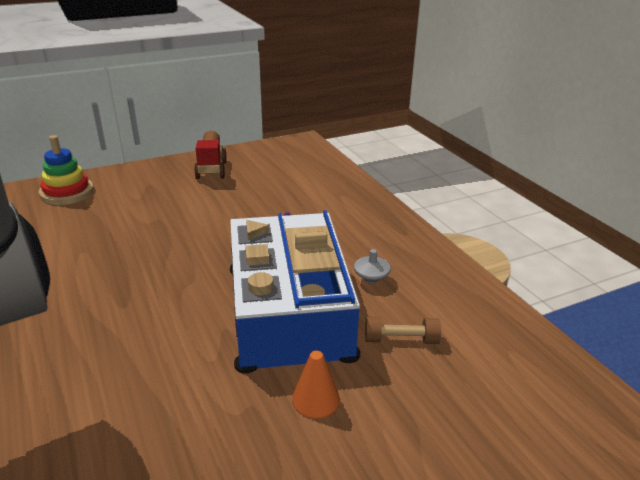

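The top view shows the triangle (271,273), square (314,288) and round (357,301) keys. The ridge is at about (321,236), the open hatch lies to its right, and the cone is at (426,290). In the side view the keys are at (257,230), (257,255) and (262,283), and the ridge is at (311,240).

```bash
cat > h.py <<'E'
import cv2, numpy as np
from cell import robot, eyes
def KD(c): return np.array([[c['fx'],0,c['cx']],[0,c['fy'],c['cy']],[0,0,1.]]),np.array(c['dist_coeffs'])
def ray(c,uv):
    K,D=KD(c); n=cv2.undistortPoints(np.array(uv,float).reshape(-1,1,2),K,D).reshape(-1,2)
    T=np.array(c['world_to_cam']); R,t=T[:3,:3],T[:3,3]
    return -R.T@t, np.c_[n,np.ones(len(n))]@R
def plane(c,uv,z):
    o,r=ray(c,uv); return o+r*((z-o[2])/r[:,2])[:,None]
def tri(c1,p1,c2,p2):
    o1,a=ray(c1,p1); o2,b=ray(c2,p2); a,b=a[0],b[0]
    s=np.linalg.lstsq(np.c_[a,-b],o2-o1,rcond=None)[0]
    P,Q=o1+a*s[0],o2+b*s[1]; return (P+Q)/2,np.linalg.norm(P-Q)
def cloud(c,d):
    v,u=np.nonzero(d>0); o,r=ray(c,np.c_[u,v]); return np.c_[u,v],o+r*d[v,u][:,None]
E
python3 - <<'E'
from h import *
C={n:eyes.calibration(n) for n in('top','side')}
for n in C:
    im=cv2.imread(f'pics/{n}1.png'); d=np.load(f'pics/{n}1.npy'); uv,P=cloud(C[n],d)
    Z=np.zeros(d.shape+(3,)); Z[uv[:,1],uv[:,0]]=P
    box=(Z[...,0]>.3)&(Z[...,0]<.85)&(abs(Z[...,1])<.3)&(Z[...,2]>.07)&(Z[...,2]<.16)
    hsv=cv2.cvtColor(im,cv2.COLOR_BGR2HSV)
    wood=box&(hsv[...,0]>8)&(hsv[...,0]<28)&(hsv[...,1]>70)&(Z[...,2]>.102)
    grey=box&(hsv[...,1]<60)&(hsv[...,2]<140)
    print(n,'deck z',np.median(Z[...,2][box&(hsv[...,1]<40)&(hsv[...,2]>170)]))
    for nm,m in(('wood',wood),('grey',grey)):
        for k in cv2.findContours(m.astype(np.uint8),cv2.RETR_EXTERNAL,2)[0]:
            if cv2.contourArea(k)<60: continue
            M=np.zeros(d.shape,np.uint8); cv2.drawContours(M,[k],-1,1,-1)
            top=(M>0)&wood; zz=np.percentile(Z[...,2][top],75) if top.any() else 0
            r=cv2.minAreaRect(k)
            print(nm,cv2.contourArea(k),np.round(r[0],1),np.round(r[1],1),round(r[2],1),'ztop',round(zz,4),'rect@.103',plane(C[n],[r[0]],.103)[0].round(4))
    for zlo,zhi,nm in((.112,.122,'keytops'),(.125,.136,'ridge')):
        m=box&(Z[...,2]>zlo)&(Z[...,2]<zhi)
        q,l,st,ce=cv2.connectedComponentsWithStats(m.astype(np.uint8))
        for i in range(1,q):
            if st[i,4]>40: print(nm,st[i,4],ce[i].round(1),Z[l==i].mean(0).round(4),'min/max x',Z[l==i].min(0).round(3),Z[l==i].max(0).round(3))
    w=cv2.resize(im[170:350,190:420],None,fx=3,fy=3) ; cv2.imwrite(f'pics/{n}crop.png',w)
    m=box&(Z[...,2]>.095)&(Z[...,2]<.12)
    k=plane(C[n],uv[m[uv[:,1],uv[:,0]]],.1)[:,:2].astype(np.float32); print('deck rect',cv2.minAreaRect(k))
E
```

```text
top deck z 0.09923702164976911
wood 335.5 [355.5 300.5] [21. 21.] 90.0 ztop 0.118 rect@.103 [0.5148 0.011  0.103 ]
wood 384.0 [313.6 287.4] [21.1 21.2] 17.1 ztop 0.1178 rect@.103 [0.5368 0.0831 0.103 ]
wood 256.0 [274.3 275.8] [21.2 21.9] 45.0 ztop 0.1172 rect@.103 [0.5562 0.1513 0.103 ]
wood 2632.5 [319.7 238.1] [69.3 39.8] 17.2 ztop 0.1076 rect@.103 [0.6223 0.0732 0.103 ]
grey 910.0 [355.5 300.7] [31.3 31.6] 17.4 ztop 0.118 rect@.103 [0.5145 0.011  0.103 ]
grey 906.5 [313.9 287.7] [31.3 31.1] 17.5 ztop 0.1178 rect@.103 [0.5362 0.0826 0.103 ]
grey 899.0 [272.7 274.6] [31.1 31.4] 17.4 ztop 0.1172 rect@.103 [0.5582 0.154  0.103 ]
keytops 263 [271.8 273.8] [0.5589 0.1541 0.1164] min/max x [0.542 0.138 0.113] [0.579 0.176 0.122]
keytops 393 [313.8 287.3] [0.5365 0.0823 0.1168] min/max x [0.517 0.062 0.112] [0.556 0.102 0.121]
keytops 345 [355.9 300.2] [0.5152 0.011  0.1171] min/max x [ 0.497 -0.006  0.112] [0.533 0.028 0.122]
ridge 206 [319.3 236.9] [0.621  0.0733 0.1297] min/max x [0.597 0.062 0.125] [0.645 0.084 0.133]
deck rect ((0.5811220407485962, 0.06926631927490234), (0.259161561
[... 666 characters left out ...]
.103 ]
grey 292.5 [254.9 234.2] [17.5 33.9] 88.2 ztop 0 rect@.103 [0.5574 0.147  0.103 ]
keytops 205 [254.7 226.3] [0.5587 0.1494 0.1163] min/max x [0.54  0.135 0.112] [0.58  0.173 0.119]
keytops 165 [310.7 242.6] [0.62   0.0665 0.1169] min/max x [0.597 0.057 0.112] [0.644 0.078 0.122]
keytops 335 [256.8 251.8] [0.5349 0.0774 0.117 ] min/max x [0.515 0.059 0.112] [0.556 0.102 0.12 ]
keytops 374 [260.2 280.7] [0.5129 0.0059 0.1172] min/max x [ 0.496 -0.011  0.112] [0.532 0.027 0.12 ]
ridge 199 [310.4 235. ] [0.6205 0.0689 0.1294] min/max x [0.597 0.058 0.125] [0.645 0.082 0.133]
deck rect ((0.5811653733253479, 0.06781978160142899), (0.2768547534942627, 0.16987252235412598), 72.94429016113281)
```

```bash
python3 -m handwheel '[30,37,0,-0.07,0,30,37,0,-0.07,0,30,37,0,-0.07,0,30,37,0,-0.07,0,30,37,0,-0.07,0,30,37,0,-0.07,0,30,37,0,-0.07,0,30,37,0,-0.07,0]' 10
python3 -m handwheel '[30,37,0,0,0,30,37,0,0,0,30,37,0,0,0,30,37,0,0,0,30,37,0,0,0,30,37,0,0,0,30,37,0,0,0,30,37,0,0,0]'; python3 -m handwheel '[0,0,0,0,0]'
```

```text
time: 0.9
tool_pos: [0.3777, -0.2091, 0.2407]
tool_rot: [3.141, 0.0, -0.299]
contact_force: [1.4, -1.2, -0.9]
opening: 0.0325
grip_force: 0.0
time: 1.7
tool_pos: [0.6177, 0.087, 0.2403]
tool_rot: [3.141, 0.001, -0.296]
contact_force: [1.4, -1.0, 0.9]
opening: 0.0006
grip_force: 0.0
time: 1.8
tool_pos: [0.6188, 0.0898, 0.2388]
tool_rot: [-3.14, 0.001, -0.291]
contact_force: [-0.3, -1.4, 0.1]
opening: 0.0006
grip_force: 0.0
```

```bash
python3 -m handwheel '[14,23,0,-0.005,0,0,0,-40,0,0,0,0,-40,0,0,0,0,-20,0,0,0,0,-11,0,0,0,0,0,0,0]'
python3 - <<'E'
from h import *
im,d=eyes.read_camera('side'); cv2.imwrite('pics/s2.png',cv2.resize(im[150:400,150:450],None,fx=2,fy=2))
E
```

```text
time: 2.4
tool_pos: [0.63, 0.1077, 0.1283]
tool_rot: [3.14, 0.003, -0.302]
contact_force: [-0.2, -0.3, -0.3]
opening: 0.0005
grip_force: 0.0
```

View pics/s2.png

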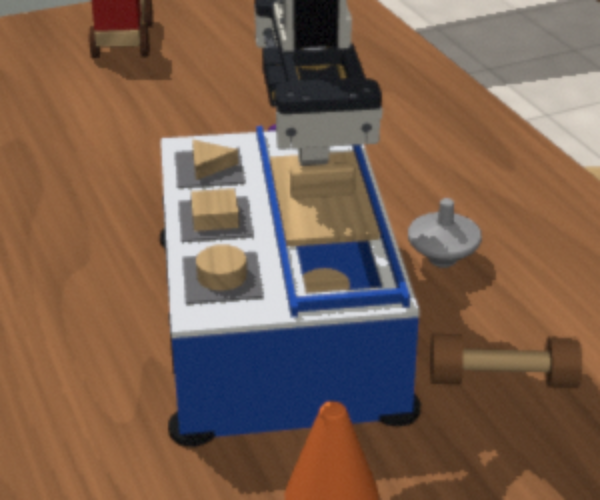

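The fingertips are behind the ridge, at about (313,155) in the crop, and nothing is touching. Next I push along own -y.

```bash
python3 -m handwheel '[-4.4,-14.3,0,0,0,-4.4,-14.3,0,0,0,-4.4,-14.3,0,0,0,-4.4,-14.3,0,0,0,0,0,0,0,0]'; python3 -m handwheel '[-1.5,-4.8,0,0,0,-1.5,-4.8,0,0,0,0,0,0,0,0]'; python3 -m handwheel '[-0.9,-2.9,0,0,0,0,0,0,0,0]';python3 -m handwheel '[-0.9,-2.9,0,0,0,0,0,0,0,0]'
```

```text
time: 2.95
tool_pos: [0.6128, 0.0482, 0.1303]
tool_rot: [3.141, -0.0, -0.304]
contact_force: [-0.7, -0.5, -0.1]
opening: 0.0004
grip_force: 0.0
time: 3.25
tool_pos: [0.6101, 0.041, 0.1297]
tool_rot: [3.141, 0.0, -0.301]
contact_force: [-0.1, 0.1, -0.3]
opening: 0.0006
grip_force: 0.0
time: 3.45
tool_pos: [0.6093, 0.0385, 0.1296]
tool_rot: [3.141, 0.0, -0.301]
contact_force: [0.9, -0.0, -0.5]
opening: 0.0005
grip_force: 0.1
time: 3.65
tool_pos: [0.6083, 0.0354, 0.1296]
tool_rot: [3.141, 0.0, -0.301]
contact_force: [0.8, 0.5, 0.4]
opening: 0.0008
grip_force: 0.3
```

```bash
python3 - <<'E'
from h import *
im,d=eyes.read_camera('side'); cv2.imwrite('pics/s3.png',cv2.resize(im[150:400,150:450],None,fx=2,fy=2))
E
```

```text
(no output)
```

View pics/s3.png

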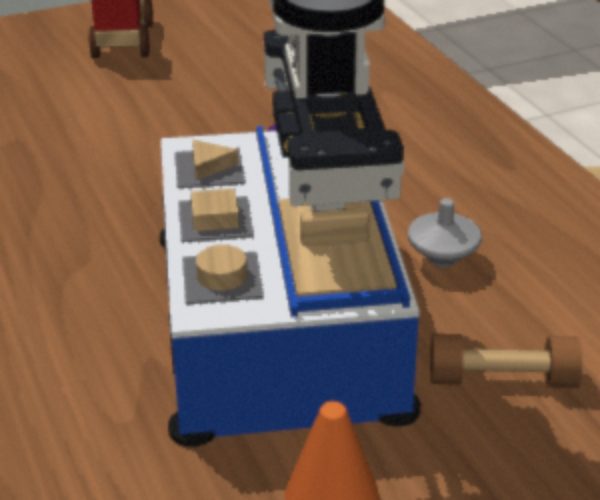

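The door panel now nearly covers the hatch, with its front edge at about (340,293). I keep pushing until the force shows the stop.

```bash
for i in 1; do python3 -m handwheel '[-0.9,-2.9,0,0,0,0,0,0,0,0]'; done; python3 -m handwheel '[-0.9,-2.9,0,0,0,0,0,0,0,0]'; python3 -m handwheel '[-0.9,-2.9,0,0,0,0,0,0,0,0]'
```

```text
time: 3.9
tool_pos: [0.6076, 0.033, 0.1297]
tool_rot: [-3.141, 0.0, -0.301]
contact_force: [1.0, 3.6, -0.5]
opening: 0.0003
grip_force: 1.9
time: 4.1
tool_pos: [0.6075, 0.0327, 0.1298]
tool_rot: [-3.136, -0.001, -0.301]
contact_force: [4.4, 14.7, -2.3]
opening: 0.0002
grip_force: 7.1
time: 4.3
tool_pos: [0.6074, 0.0324, 0.1299]
tool_rot: [-3.132, -0.002, -0.301]
contact_force: [7.6, 23.5, -2.7]
opening: 0.0004
grip_force: 12.2
```

The stop is reached: the pose no longer moves and the force is climbing. I back off, lift and check the door, then go over the round key.

```bash
python3 -m handwheel '[4,14,0,0,0,0,0,20,0,0,0,0,30,0,0,-33,-12,0,0,0,-33,-12,0,0,0,-32,-12,0,0,0,0,0,0,0,0]'
python3 - <<'E'
from h import *
im,d=eyes.read_camera('side'); cv2.imwrite('pics/s4.png',cv2.resize(im[150:400,150:450],None,fx=2,fy=2))
print(robot.observe()['tool_pos'])
E
```

```text
time: 5.0
tool_pos: [0.508, 0.0037, 0.1797]
tool_rot: [3.139, 0.003, -0.302]
contact_force: [-0.2, -1.2, -0.3]
opening: 0.0008
grip_force: 0.0
[0.51050983 0.0040708  0.18016944]
```

View pics/s4.png

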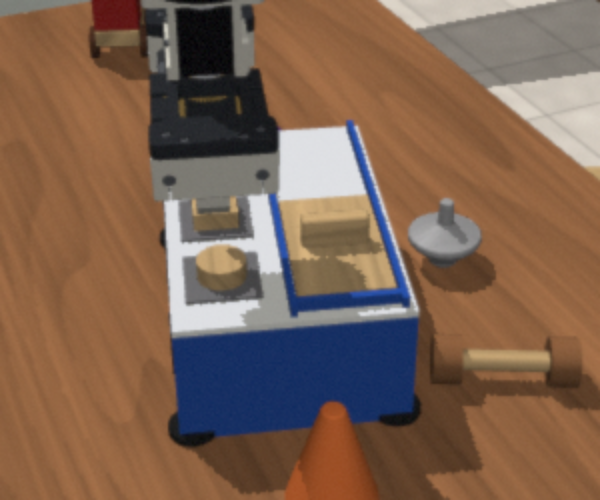

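The door is shut and the panel reaches the front rail. I press the round key.

```bash
python3 -m handwheel '[3.5,5,-15,0,0,0,0,-25,0,0,0,0,0,0,0]'; python3 -m handwheel '[0,0,-6,0,0,0,0,-6,0,0,0,0,-6,0,0,0,0,-4,0,0,0,0,0,0,0,0,0,0,0,0]'
```

```text
time: 5.35
tool_pos: [0.5145, 0.0101, 0.1373]
tool_rot: [3.14, 0.005, -0.301]
contact_force: [-1.2, 0.6, -0.4]
opening: 0.0005
grip_force: 0.0
time: 5.95
tool_pos: [0.5165, 0.0097, 0.1192]
tool_rot: [-3.141, -0.003, -0.301]
contact_force: [-0.4, 0.7, 9.4]
opening: 0.0004
grip_force: 4.8
```

```bash
python3 -m handwheel '[0,0,-3,0,0,0,0,0,0,0,0,0,0,0,0]'; python3 -m handwheel '[0,0,20,0,0,0,0,30,0,0,11,35,0,0,0,11,36,0,0,0,0,0,0,0,0,0,0,0,0,0]'
```

```text
time: 6.25
tool_pos: [0.5166, 0.0097, 0.1189]
tool_rot: [-3.141, -0.005, -0.301]
contact_force: [-6.8, 0.7, 32.7]
opening: 0.0006
grip_force: 16.2
time: 6.85
tool_pos: [0.5369, 0.0813, 0.1643]
tool_rot: [3.141, 0.001, -0.299]
contact_force: [-0.8, -0.4, -0.3]
opening: 0.0005
grip_force: 0.0
```

```bash
cat > chk.py <<'E'
from h import *
im,d=eyes.read_camera('side'); c=eyes.calibration('side'); uv,P=cloud(c,d)
hsv=cv2.cvtColor(im,cv2.COLOR_BGR2HSV)[uv[:,1],uv[:,0]]
w=(hsv[:,0]>8)&(hsv[:,0]<28)&(hsv[:,1]>70)
for n,p in dict(round=(.514,.009),square=(.536,.0805),tri=(.558,.152)).items():
    q=P[w&(np.hypot(P[:,0]-p[0],P[:,1]-p[1])<.013)&(P[:,2]<.125)&(P[:,2]>.09)]
    print(n,len(q),np.median(q[:,2]).round(4) if len(q) else None)
q=P[w&(P[:,2]>.122)&(P[:,2]<.136)&(P[:,0]>.58)&(P[:,0]<.66)]; print('ridge',len(q),q.mean(0).round(4) if len(q) else '')
E
python3 chk.py; python3 -m handwheel '[0,0,-27,0,0,0,0,0,0,0]'; python3 -m handwheel '[0,0,-6,0,0,0,0,-6,0,0,0,0,-6,0,0,0,0,-6,0,0,0,0,0,0,0,0,0,0,0,0]'
```

```text
round 155 0.1051
square 132 0.1173
tri 25 0.1066
ridge 286 [0.6024 0.0046 0.1282]
time: 7.1
tool_pos: [0.535, 0.0797, 0.1351]
tool_rot: [3.139, 0.006, -0.302]
contact_force: [-0.5, 0.4, 0.3]
opening: 0.0006
grip_force: 0.0
time: 7.7
tool_pos: [0.5379, 0.0803, 0.1188]
tool_rot: [-3.142, -0.004, -0.301]
contact_force: [-13.7, -4.6, 39.0]
opening: 0.0004
grip_force: 19.8
```

```bash
python3 -m handwheel '[0,0,22,0,0,0,0,30,0,0,11,35,0,0,0,11,36,0,0,0,0,0,0,0,0,0,0,0,0,0]'; python3 chk.py
```

```text
time: 8.3
tool_pos: [0.5591, 0.1524, 0.1653]
tool_rot: [3.141, 0.0, -0.299]
contact_force: [0.1, -0.8, -0.6]
opening: 0.0005
grip_force: 0.0
round 158 0.105
square 126 0.1049
tri 140 0.1166
ridge 291 [0.6023 0.0045 0.1282]
```

```bash
python3 -m handwheel '[0,0,-28,0,0,0,0,0,0,0]'; python3 -m handwheel '[0,0,-6,0,0,0,0,-6,0,0,0,0,-6,0,0,0,0,-5,0,0,0,0,0,0,0,0,0,0,0,0]'; python3 -m handwheel '[0,0,22,0,0,0,0,40,0,0,0,0,40,0,0,-40,0,0,0,0,-40,0,0,0,0,-40,0,0,0,0,0,0,0,0,0]'; python3 chk.py
```

```text
time: 8.55
tool_pos: [0.5571, 0.1505, 0.1348]
tool_rot: [3.139, 0.006, -0.302]
contact_force: [-0.8, -0.4, -1.4]
opening: 0.0006
grip_force: 0.0
time: 9.15
tool_pos: [0.5599, 0.1513, 0.1189]
tool_rot: [-3.141, -0.004, -0.301]
contact_force: [-9.1, -4.7, 28.3]
opening: 0.0005
grip_force: 14.3
time: 9.85
tool_pos: [0.4346, 0.152, 0.2165]
tool_rot: [3.14, 0.003, -0.3]
contact_force: [-0.6, -0.7, -0.4]
opening: 0.0005
grip_force: 0.0
round 151 0.1049
square 128 0.105
tri 106 0.1047
ridge 284 [0.6022 0.0047 0.1283]
```

All three keys read 105 mm, which is fully down, and the door hasn't moved since it was shut.

```bash
python3 -c "
from cell import robot
print(robot.hand_in())"
```

```text
the job is handed in; nothing more can be done
None
```

I pushed the door to its stop, then pressed the round, square and triangular keys fully down in that order, moved the arm clear and handed the job in; the hand-in call returned no verdict.

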